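# Level a bench shelf and hold the spirit level down

### The job

Lay the yellow spirit level upright, vial on top, on the middle of the small grey shelf, lengthwise along it (parallel to the long edges), and let go of it. Then turn the red knob of the shelf's levelling foot until the bubble rests between the two black lines. Finally press down on the level with a steady push of about 10 N and finish still pressing, bubble still centred, so that a colleague can lock the foot; leave the carton, the can and the tape alone.

Things in the scene. Friction and masses are not known exactly. Their poses are not given: they have to be found in the camera images.
- level: Loose yellow spirit level, 200 long (x) x 28 wide (y) x 40 high (z) mm, about 0.25 kg, upright on the bench at the start. Origin: centre of its underside; x along its length, +x end capped red, -x end black. On its top: a green vial window within 35 mm of the middle, 2 mm proud but not solid; the plain top beyond it is good to press on.
- bubble (a joint): Pale bubble (12 mm long) in the level's vial: offset in m from the vial's middle along the level's +x; 0 = centred. It floats to the higher end, about 0.4 m per rad of tilt, settling in about 1 s. Two black lines have inner edges 8.5 mm either side of the middle: the bubble is wholly between them within 2.5 mm.
- shelf_mid (a point): Middle of the grey board's top, 120 mm above the bench when level. Board 285 mm long along this point's y, 140 mm deep along its x, z up out of it. Hinged on two posts at its -y end; the levelling foot carries its +y end, which starts 0.6 to 1.3 degrees too low. The stand is fixed; its place and yaw vary.
- knob_grip (a point): On the vertical axis of the levelling foot's red knob, 160 mm above the bench, 187 mm from the shelf's middle along its +y. The grip is an upright red bar 44 mm long (this point's x) and 14 mm thick (its y), 140 to 174 mm above the bench, on a black disc of 42 mm diameter at 130 to 140 mm. It turns with the knob; its height never changes.
- knob: The same knob with its threaded stud and rubber foot; origin on its axis at bench height, z up. Clockwise seen from above raises the board's +y end: per rad of knob 0.012 rad of board tilt, about 4.8 mm of bubble travel. It stays where left; friction about 0.15 N m; from the start it can turn at least 2.8 rad clockwise.
- carton: Bystander: loose white and red carton 70 x 50 x 50 mm, origin centre of underside. Leave alone.
- can: Bystander: loose can, 60 mm diameter, 85 mm high, green label, origin centre of underside. Leave alone.
- tape: Bystander: loose brown ring of tape, 90 mm diameter, 24 mm high, origin centre of underside. Leave alone.

How it is judged:
By the outcome, as a careful person would: the job done as asked, in the order asked, and still so for the second after the job is handed in, while the arm keeps its last pose, push and grip.
It also fails if it takes over 72 s, if anything falls off the work surface, if the arm or the gripper's body presses on something with over 40 N, if the wrist force passes 120 N, or if a joint passes its speed limit or range.

### The arm

A 6-joint arm with a two-finger parallel gripper is mounted at the origin on the work surface. World frame = base frame: x ahead of the robot, y to its left, z up, the work surface at z = 0. Lengths are in m, angles in rad, forces in N, time in s.
With the tool pointing down it reaches from about 0.425 to 0.95 m from the base axis. Payload 3.5 kg.
Tool frame: the origin (TCP) lies at the very end of the fingers, on their centre line; the grasp point (between the pads) lies behind it (ctrl.grasp_offset is the z of the grasp point in the tool frame, in m); z points along the fingers, x is the direction in which the jaws open and shut, and the axes are right-handed (so a half turn about z gives the same grasp; the last joint's range is limited). The gripper opens to 85 mm and grips with 20 to 120 N. Pads are 22 mm wide; open, the fingers measure 114 mm over their backs; the gripper's body (76 mm by 85 mm) begins 54 mm behind the grasp point. The pads swing forward as they close: fully open they stand 13 mm farther back than shut.
Start: joints at [-1.459, 0.286, 1.577, -0, 1.279, -0.15], TCP at [0.175, -0.652, 0.231] pointing down, gripper open.
Joint ranges: [-2.77, 2.77], [-0.9, 2.22], [0.21, 2.48], [-1.53, 4.67], [0.24, 2.81], [-2.84, 2.84]. Speed limits (rad/s): [2.79, 2.79, 3.14, 3.14, 3.14, 3.14].

### API

Orientations are given as a unit quaternion [x, y, z, w].
In Python, from plant import ctrl gives the robot as it stands.
- The arm moves only by the shell command python3 -m jog 'ROWS' [FORCE]. ROWS is JSON, a list of rows, each an object with "grip": the closure, from 0 (fully open) to 1 (shut); "xyz": the shift along the tool's x, y, z in m, a list of three; "dr": the turn, a rotation vector about the tool's x, y, z in rad, a list of three. A call has 1 to 12 rows; each row is the pose to reach, as a shift and turn from the pose commanded when the call began, along the tool's axes at that moment; what a row does not reach only later rows make up. A row lasts 1/12 s, in which the tool goes at most 41.7 mm and 7.16 degrees, less where a joint would pass 70% of its speed; a pose out of reach is approached as far as the arm can. A call with a gripper value outside its range is refused whole. The fingers move at their own pace and stop on an object; FORCE is the grip in N (left out, the last holds). Time passes only in rows, so rows that repeat a pose let the fingers close. It gives the time, the measured TCP pose, the force and the opening at its end, in the units of the state.
- ctrl.get_state(): the state, without advancing time (a new reading comes with each control period).
- ctrl.read_camera(name): name is "scene" or "side" or "wrist"; returns the picture (420x560x3 uint8, red, green, blue); there is no depth.
- ctrl.get_calibration(name): a dict with "mtx" (3x3 intrinsics, pixels), "R" (3x3) and "t" (3): a world point X has camera coordinates R X + t; the wrist camera has in their place "hand_eye" (4x4, takes a point from camera to tool coordinates, whose origin is the TCP and whose axes are the tool frame's). Camera axes: x right, y down, z forward; pixel columns grow to the right and rows downward; lengths in m; the calibration is good to about 2 mm. A picture is of the moment at which its call begins: read the wrist's pose just before it. get_calibration takes no time and is no camera call.
- ctrl.sign_off(): hands the job in, once; it reports no verdict.
The state is a dict: "time": time; "qpos": joint angles; "dq": joint speeds; "joint_efforts": joint torques, N m; "eef_pos": TCP position; "tcp_rot": TCP orientation; "contact_force": force on the tool from outside, world axes, zero at the start; "wrist_torque": the same for the moment, N m; "opening": opening from 0.0 (shut) to 1.0 (fully open).
Only numpy, scipy, OpenCV 4.12 (cv2) and the standard library are available. Lean on these libraries where they do the work, as an engineer would, in place of code of your own. Each camera call takes 0.05 s, during which the arm holds its last target.

## Working session

There is one attempt and no reset: what is moved stays moved. The work goes in short steps, Python scripts to look and compute and a shell command to move; the robot and the scene stay as the last step left them, time stands still between calls to the robot, and variables do not carry over. Pictures are saved under pics/ and viewed, and the job is handed in when it is done.

```bash
ls; mkdir -p pics
cat > h.py <<'E'
import numpy as np, cv2
from plant import ctrl
from scipy.spatial.transform import Rotation as Ro
def cam(name):
    s=ctrl.get_state(); im=ctrl.read_camera(name); c=ctrl.get_calibration(name)
    K=np.array(c['mtx'])
    if name=='wrist':
        T=np.eye(4);T[:3,:3]=Ro.from_quat(s['tcp_rot']).as_matrix();T[:3,3]=s['eef_pos']
        W=T@np.array(c['hand_eye']); R=W[:3,:3].T; t=-R@W[:3,3]
    else: R=np.array(c['R']);t=np.array(c['t'])
    return np.array(im),K,R,t
def ray(K,R,t,uv):
    d=R.T@np.linalg.inv(K)@np.array([uv[0],uv[1],1.]); return -R.T@t,d/np.linalg.norm(d)
def onz(K,R,t,uv,z):
    o,d=ray(K,R,t,uv); return o+d*(z-o[2])/d[2]
def proj(K,R,t,X):
    p=K@(R@np.array(X)+t); return p[:2]/p[2]
def save(im,n,s=1): cv2.imwrite('pics/'+n,cv2.resize(im[...,::-1],None,fx=s,fy=s,interpolation=cv2.INTER_CUBIC))
E
python3 - <<'E'
from h import *
for n in ['scene','side','wrist']:
    im,K,R,t=cam(n); save(im,n+'0.png',1.4); print(n,-R.T@t,R[2],K[0,0])
s=ctrl.get_state();print(s);print(ctrl.grasp_offset,ctrl.get_calibration('wrist')['hand_eye'])
E
```

```text
pics
scene [1.08148046 0.49482347 1.15064836] [-0.39791555 -0.39559594 -0.82774819] 523.9908972549955
side [0.48921062 0.70287298 0.85006845] [ 0.083037   -0.68124334 -0.72733236] 412.8657243850689
wrist [ 0.24764564 -0.63234245  0.37211041] [-0.28404685 -0.07360829 -0.95598076] 306.2818654210622
{'time': 0.15, 'qpos': array([-1.45899224e+00,  2.87015649e-01,  1.57782496e+00,  3.93851770e-06,
        1.27859909e+00, -1.50007153e-01]), 'dq': array([-0.00128114, -0.0020479 , -0.00291715,  0.00106801,  0.00148722,
       -0.00029206]), 'joint_efforts': array([-2.68303131e-05, -4.06605470e+01, -2.93140787e+01, -1.54104769e-04,
        3.95639756e-03, -1.33654634e-07]), 'eef_pos': array([ 0.1746786 , -0.65148507,  0.2302378 ]), 'tcp_rot': array([ 7.93356263e-01, -6.08756920e-01, -6.39079361e-04, -6.66691269e-04]), 'contact_force': array([-1.15793283, -1.21650704, -0.24541533]), 'wrist_torque': array([ 0.02395669, -0.06554551, -0.01932336]), 'opening': 1.0029107922153415}
-0.0187 [[ 9.99998605e-01 -1.62114949e-03 -4.01257033e-04  1.81991436e-04]
 [ 1.66749999e-03  9.55889360e-01  2.93722235e-01 -7.54673577e-02]
 [-9.26103234e-05 -2.93722494e-01  9.55890730e-01 -1.42028899e-01]
 [ 0.00000000e+00  0.00000000e+00  0.00000000e+00  1.00000000e+00]]
```

View pics/scene0.png

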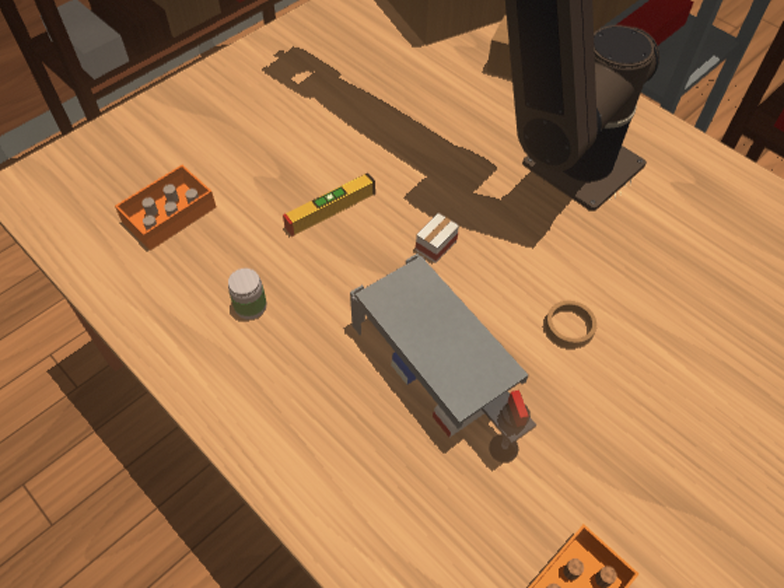

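View pics/side0.png

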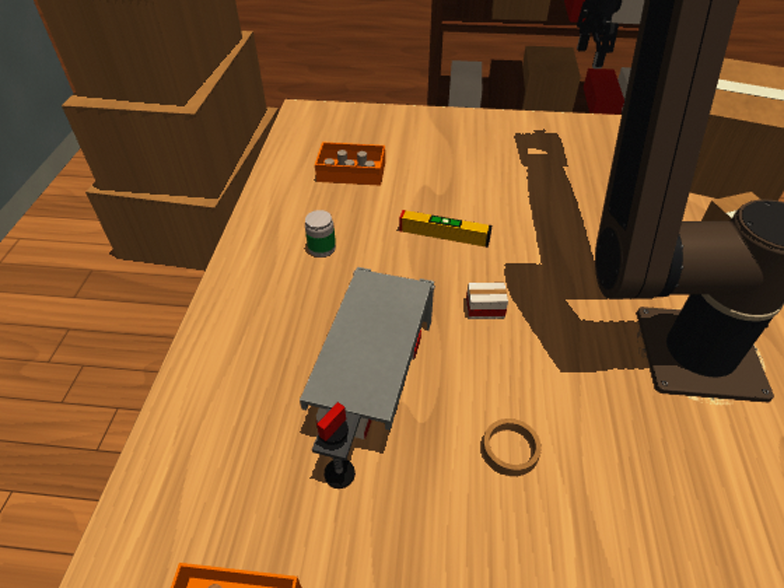

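View pics/wrist0.png

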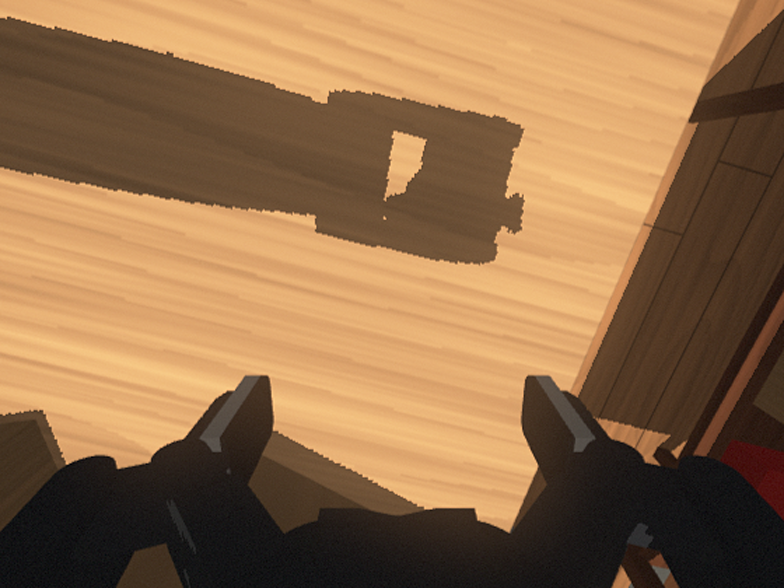

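The scene view shows the level (red cap near 289,222, black cap near 373,183), the board (corners about 355,295 / 420,258 / 526,378 / 462,422) and the knob near (518,408). The side view shows the same items. Next I measure them.

```bash
cat > m.py <<'E'
from h import *
def line(*a): print(*[np.round(x,4) if not isinstance(x,str) else x for x in a])
for n in ['scene','side']:
    im,K,R,t=cam(n); hsv=cv2.cvtColor(im,cv2.COLOR_RGB2HSV).astype(int); h,s,v=hsv[...,0],hsv[...,1],hsv[...,2]
    def comps(m,lo):
        k,l,st,c=cv2.connectedComponentsWithStats(m.astype(np.uint8))
        return [(st[i],c[i],l==i) for i in range(1,k) if st[i][4]>lo]
    print(n)
    # green window on top
    g=(h>45)&(h<85)&(s>120)&(v>60)
    for st,c,_ in comps(g,15): line(' green',st,c,onz(K,R,t,c,.041))
    ye=(h>=20)&(h<=32)&(s>190)
    for st,c,mk in comps(ye,100):
        line(' yellow',st,c); r=cv2.minAreaRect(np.argwhere(mk)[:,::-1].astype(np.float32)); 
        for p in cv2.boxPoints(r): line('   ',p,onz(K,R,t,p,.04))
    re=((h<5)|(h>174))&(s>170)&(v>90)
    for st,c,mk in comps(re,8): line(' red',st,c,onz(K,R,t,c,.174),onz(K,R,t,c,.04))
    gr=(s<40)&(v>90)&(v<190)
    for st,c,mk in comps(gr,2500):
        cn,_=cv2.findContours(mk.astype(np.uint8),cv2.RETR_EXTERNAL,cv2.CHAIN_APPROX_NONE)
        cn=max(cn,key=cv2.contourArea); hl=cv2.convexHull(cn)
        q=cv2.approxPolyDP(hl,8,True)[:,0]
        line(' grey',st,c)
        for p in q: line('   ',p,onz(K,R,t,p,.12))
E
python3 m.py
```

```text
scene
 green [238 135   8   7  29] [241.1034 137.5517] [ 0.4624 -0.2769  0.041 ]
 green [225 141  10   6  29] [229.     143.5862] [ 0.5015 -0.2837  0.041 ]
 red [203 153   5   7  13] [205. 156.] [ 0.6384 -0.201   0.174 ] [ 0.5776 -0.2964  0.04  ]
 red [365 279  12  19 111] [370.5405 287.7477] [0.6191 0.3007 0.174 ] [0.5557 0.274  0.04  ]
 grey [ 254  182  123  120 6651] [315.7268 242.014 ]
    [254 210] [ 0.6368 -0.0322  0.12  ]
    [298 182] [ 0.503  -0.0177  0.12  ]
    [376 268] [0.5483 0.2676 0.12  ]
    [351 297] [0.64   0.2748 0.12  ]
    [328 301] [0.6819 0.2468 0.12  ]
side
 green [308 154  13   5  31] [312.5161 156.2581] [ 0.4934 -0.2842  0.041 ]
 green [317 157  12   4  30] [323.4667 158.6   ] [ 0.4598 -0.2764  0.041 ]
 yellow [288 151  61  25 777] [318.0142 163.2291]
    [286.0898 164.9157] [ 0.57   -0.2373  0.04  ]
    [288.7344 149.8035] [ 0.5685 -0.3096  0.04  ]
    [348.6495 160.2886] [ 0.3839 -0.2771  0.04  ]
    [346.0048 175.4008] [ 0.3922 -0.208   0.04  ]
 red [227 287  19  20 150] [235.74 296.62] [0.6157 0.3031 0.174 ] [0.6408 0.2239 0.04  ]
 grey [ 215  191   95  110 5915] [263.5136 246.2972]
    [256 191] [ 0.6286 -0.0365  0.12  ]
    [309 201] [ 0.4931 -0.0145  0.12  ]
    [278 300] [0.5398 0.27   0.12  ]
    [215 285] [0.6735 0.2484 0.12  ]
```

```bash
cat > go.py <<'E'
import sys; from h import *
# usage: go.py x y z yaw  -> tool-frame shift and dr to reach (tool straight down, tool x at yaw)
x,y,z,yaw=map(float,sys.argv[1:5]); s=ctrl.get_state()
R=Ro.from_quat(s['tcp_rot'])
tx=np.array([np.cos(yaw),np.sin(yaw),0]);tz=np.array([0,0,-1.]);ty=np.cross(tz,tx)
T=Ro.from_matrix(np.c_[tx,ty,tz])
X=R.as_matrix()[:,0]
print('t',s['time'],'pos',np.round(s['eef_pos'],4),'yaw',round(float(np.arctan2(X[1],X[0])),4),'F',np.round(s['contact_force'],2),'op',round(s['opening'],3))
print('xyz',np.round(R.inv().apply(np.array([x,y,z])-s['eef_pos']),4),'dr',np.round((R.inv()*T).as_rotvec(),4))
E
python3 go.py .48 -.28 .15 -1.736
```

```text
t 0.25 pos [ 0.1747 -0.6517  0.2307] yaw -1.309 F [0.36 0.05 0.48] op 1.0
xyz [-0.2799 -0.3911  0.081 ] dr [1.00e-04 1.20e-03 4.27e-01]
```

```bash
python3 -m jog '[{"grip":0,"xyz":[-0.035,-0.049,0.010],"dr":[0,0,0.053]},{"grip":0,"xyz":[-0.07,-0.098,0.020],"dr":[0,0,0.107]},{"grip":0,"xyz":[-0.105,-0.147,0.030],"dr":[0,0,0.16]},{"grip":0,"xyz":[-0.14,-0.196,0.040],"dr":[0,0,0.213]},{"grip":0,"xyz":[-0.175,-0.245,0.050],"dr":[0,0,0.267]},{"grip":0,"xyz":[-0.21,-0.294,0.060],"dr":[0,0,0.32]},{"grip":0,"xyz":[-0.245,-0.343,0.070],"dr":[0,0,0.373]},{"grip":0,"xyz":[-0.28,-0.391,0.081],"dr":[0,0,0.427]},{"grip":0,"xyz":[-0.28,-0.391,0.081],"dr":[0,0,0.427]},{"grip":0,"xyz":[-0.28,-0.391,0.081],"dr":[0,0,0.427]},{"grip":0,"xyz":[-0.28,-0.391,0.081],"dr":[0,0,0.427]},{"grip":0,"xyz":[-0.28,-0.391,0.081],"dr":[0,0,0.427]}]'
python3 - <<'E'
from h import *
im,K,R,t=cam('wrist'); save(im,'w1.png',1.4)
hsv=cv2.cvtColor(im,cv2.COLOR_RGB2HSV).astype(int); h,s,v=hsv[...,0],hsv[...,1],hsv[...,2]
g=((h>45)&(h<85)&(s>120)&(v>60)).astype(np.uint8)
cn,_=cv2.findContours(g,cv2.RETR_EXTERNAL,cv2.CHAIN_APPROX_NONE)
p=np.vstack([c for c in cn if cv2.contourArea(c)>15])[:,0].astype(np.float32)
r=cv2.minAreaRect(p); b=cv2.boxPoints(r); P=np.array([onz(K,R,t,q,.042)[:2] for q in b]); print('win',r,P,P.mean(0))
y=((h>=18)&(h<=34)&(s>190)).astype(np.uint8)
print(cv2.boundingRect(y))
e=[np.linalg.norm(P[1]-P[0]),np.linalg.norm(P[2]-P[1])];print(e)
d=P[1]-P[0] if e[0]>e[1] else P[2]-P[1]; print(np.arctan2(d[1],d[0]))
E
```

```text
time: 1.25
eef_pos: [0.4812, -0.2773, 0.1497]
tcp_rot: [-0.647, 0.763, 0.0, 0.0]
contact_force: [0.3, -0.8, 0.1]
opening: 0.998
win ((288.4999694824219, 200.49998474121094), (18.999996185302734, 40.99999237060547), 0.0) [[ 0.47454262 -0.27213409]
 [ 0.50965424 -0.27814268]
 [ 0.50707946 -0.29359845]
 [ 0.47186376 -0.28823099]] [ 0.49078502 -0.28302655]
(273, 115, 35, 194)
[np.float64(0.03562203455924341), np.float64(0.01566877293533536)]
-0.16948648245488537
```

View pics/w1.png

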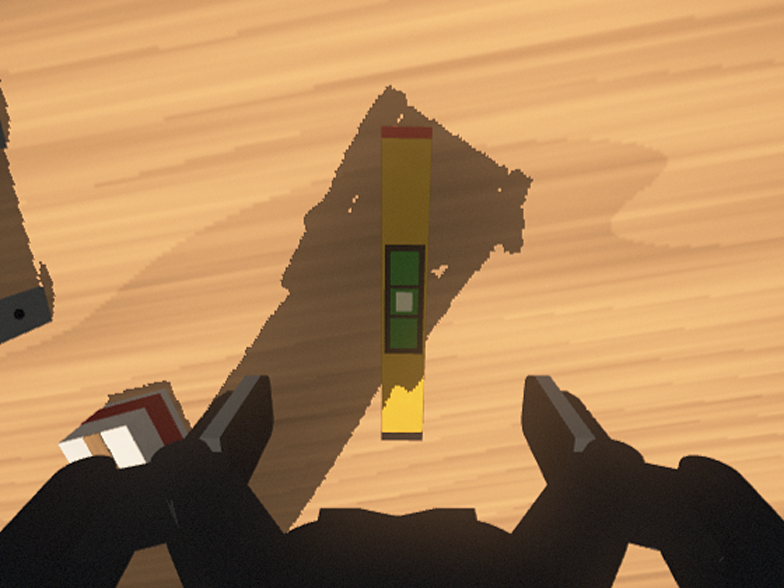

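The level is upright in the wrist image (red cap at 406,132, black cap at 402,436, window frame 385–425 × 245–353). My green mask caught only part of the window, so I use the caps and the frame instead.

```bash
python3 - <<'E'
from h import *
im,K,R,t=cam('wrist')
for a in [(406,127),(402,439.5),(405,299)]:
    print(a,onz(K,R,t,(a[0]/1.4,a[1]/1.4),.04))
A=onz(K,R,t,(406.5/1.4,127/1.4),.04);B=onz(K,R,t,(402/1.4,438/1.4),.04);d=A-B
print(np.linalg.norm(d),np.arctan2(d[1],d[0]),(A+B)/2)
E
python3 go.py .4815 -.2805 .03 -1.737
```

```text
(406, 127) [ 0.57756342 -0.29406716  0.04      ]
(402, 439.5) [ 0.382675   -0.26056981  0.04      ]
(405, 299) [ 0.48099128 -0.27821355  0.04      ]
0.1965640489985485 -0.17166670987661703 [ 0.4806818  -0.27754658  0.04      ]
t 1.35 pos [ 0.4814 -0.2764  0.1491] yaw -1.7306 F [-0.19 -0.86 -0.03] op 1.0
xyz [ 0.0043 -0.001   0.1191] dr [0.0016 0.0021 0.0064]
```

```bash
python3 -m jog '[{"grip":0,"xyz":[0.0016,0,0.035],"dr":[0.0016,0.002,0.01]},{"grip":0,"xyz":[0.0016,0,0.07],"dr":[0.0016,0.002,0.01]},{"grip":0,"xyz":[0.0016,0,0.10],"dr":[0.0016,0.002,0.01]},{"grip":0,"xyz":[0.0016,0,0.125],"dr":[0.0016,0.002,0.01]},{"grip":0,"xyz":[0.0016,0,0.138],"dr":[0.0016,0.002,0.01]},{"grip":0,"xyz":[0.0016,0,0.138],"dr":[0.0016,0.002,0.01]},{"grip":1,"xyz":[0.0016,0,0.138],"dr":[0.0016,0.002,0.01]},{"grip":1,"xyz":[0.0016,0,0.138],"dr":[0.0016,0.002,0.01]},{"grip":1,"xyz":[0.0016,0,0.138],"dr":[0.0016,0.002,0.01]},{"grip":1,"xyz":[0.0016,0,0.138],"dr":[0.0016,0.002,0.01]},{"grip":1,"xyz":[0.0016,0,0.138],"dr":[0.0016,0.002,0.01]},{"grip":1,"xyz":[0.0016,0,0.138],"dr":[0.0016,0.002,0.01]}]' 40; python3 go.py .4815 -.2775 .2 -1.737
```

```text
time: 2.35
eef_pos: [0.4807, -0.2826, 0.0141]
tcp_rot: [-0.643, 0.766, -0.003, 0.0]
contact_force: [-0.8, 0.2, 5.2]
opening: 0.322
t 2.35 pos [ 0.4807 -0.2826  0.0141] yaw -1.7461 F [-0.76  0.2   5.18] op 0.322
xyz [-0.0045 -0.0007 -0.186 ] dr [-0.0041 -0.0033 -0.0091]
```

```bash
python3 -m jog '[{"grip":1,"xyz":[0,0,0],"dr":[0,0,0]},{"grip":1,"xyz":[0,0,-0.01],"dr":[0,0,0]},{"grip":1,"xyz":[0,0,-0.03],"dr":[0,0,0]},{"grip":1,"xyz":[0,0,-0.06],"dr":[0,0,0]},{"grip":1,"xyz":[0,0,-0.09],"dr":[0,0,0]},{"grip":1,"xyz":[0,0,-0.13],"dr":[0,0,0]},{"grip":1,"xyz":[0,0,-0.17],"dr":[0,0,0]},{"grip":1,"xyz":[0,0,-0.20],"dr":[0,0,0]},{"grip":1,"xyz":[0,0,-0.22],"dr":[0,0,0]},{"grip":1,"xyz":[0,0,-0.22],"dr":[0,0,0]}]'
python3 - <<'E'
from h import *
im,K,R,t=cam('wrist'); save(im,'w2.png',1.4)
im,K,R,t=cam('side'); save(im,'s2.png',1.4)
E
python3 go.py .588 .1165 .2 -.159
```

```text
time: 3.18
eef_pos: [0.4812, -0.2829, 0.2384]
tcp_rot: [-0.643, 0.766, -0.006, 0.0]
contact_force: [0.5, -0.4, -2.2]
opening: 0.318
t 3.2833 pos [ 0.479  -0.281   0.2318] yaw -1.7459 F [-1.39 -0.23 -3.32] op 0.324
xyz [-0.4105 -0.0381  0.0311] dr [ 6.0000e-04 -2.4000e-03 -1.5869e+00]
```

View pics/w2.png

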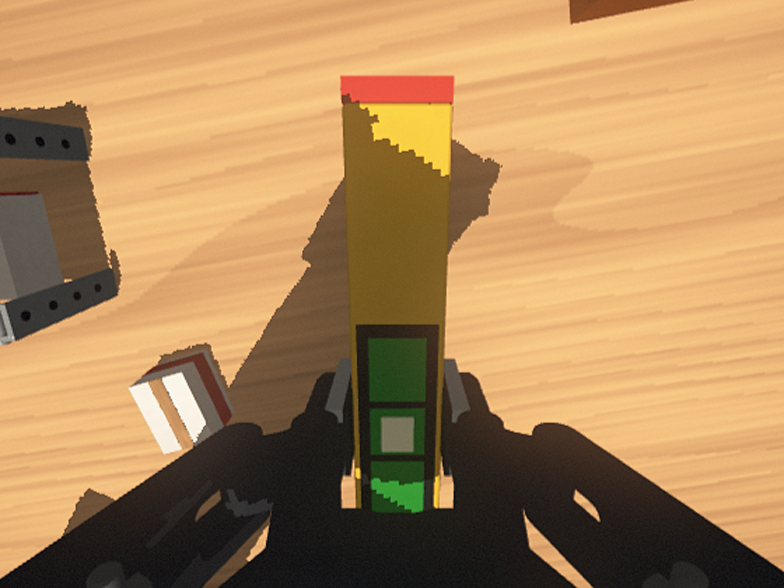

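View pics/s2.png

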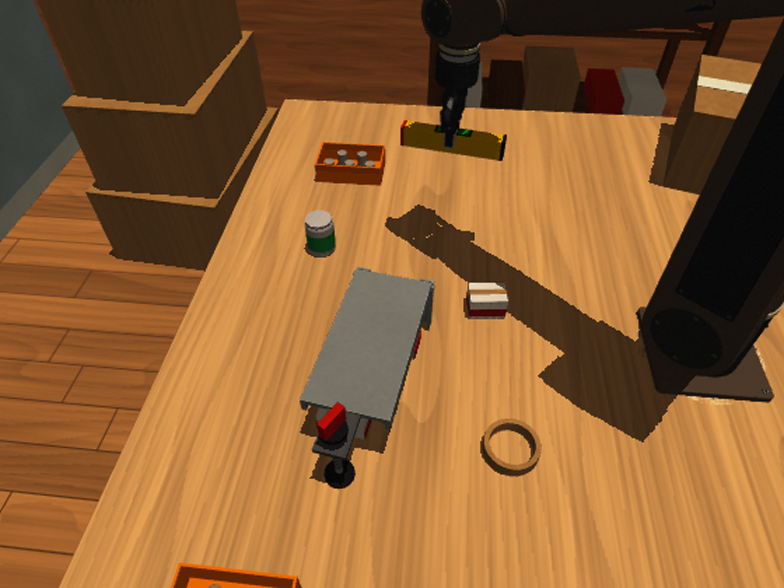

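The level is held squarely: vial centre at (398,434), red cap at the top of the wrist image, carton untouched. Now I get the level's offset from the TCP and the hover over the shelf.

```bash
python3 - <<'E'
from h import *
c=ctrl.get_calibration('wrist');K=np.array(c['mtx']);H=np.array(c['hand_eye'])
for uv in [(397.5,434),(397.5,76)]:
    d=H[:3,:3]@np.linalg.inv(K)@np.array([uv[0]/1.4,uv[1]/1.4,1]);o=H[:3,3]
    print((o+d*(-.028-o[2])/d[2]).round(4))
E
python3 go.py .588 .1165 .2 -.159
```

```text
[ 0.0001  0.0027 -0.028 ]
[ 0.0002 -0.0966 -0.028 ]
t 3.2833 pos [ 0.479  -0.281   0.2318] yaw -1.7459 F [-1.39 -0.23 -3.32] op 0.324
xyz [-0.4105 -0.0381  0.0311] dr [ 6.0000e-04 -2.4000e-03 -1.5869e+00]
```

```bash
python3 -m jog '[{"grip":1,"xyz":[-0.034,-0.003,0],"dr":[0,0,-0.12]},{"grip":1,"xyz":[-0.068,-0.006,0],"dr":[0,0,-0.24]},{"grip":1,"xyz":[-0.103,-0.009,0],"dr":[0,0,-0.36]},{"grip":1,"xyz":[-0.137,-0.012,0],"dr":[0,0,-0.48]},{"grip":1,"xyz":[-0.171,-0.015,0],"dr":[0,0,-0.6]},{"grip":1,"xyz":[-0.206,-0.018,0],"dr":[0,0,-0.72]},{"grip":1,"xyz":[-0.24,-0.021,0],"dr":[0,0,-0.84]},{"grip":1,"xyz":[-0.274,-0.024,0],"dr":[0,0,-0.96]},{"grip":1,"xyz":[-0.308,-0.027,0],"dr":[0,0,-1.08]},{"grip":1,"xyz":[-0.342,-0.03,0],"dr":[0,0,-1.2]},{"grip":1,"xyz":[-0.376,-0.034,0],"dr":[0,0,-1.32]},{"grip":1,"xyz":[-0.41,-0.038,0],"dr":[0,0,-1.44]}]' ; python3 go.py .5885 .1195 .16 -.159
```

```text
time: 4.28
eef_pos: [0.5864, 0.1174, 0.227]
tcp_rot: [0.989, -0.149, -0.003, 0.002]
contact_force: [0.3, -0.3, -2.9]
opening: 0.321
t 4.2833 pos [0.5864 0.1174 0.227 ] yaw -0.2999 F [ 0.34 -0.32 -2.91] op 0.321
xyz [ 0.0018 -0.003   0.067 ] dr [ 0.0039  0.0054 -0.1409]
```

```bash
python3 -m jog '[{"grip":1,"xyz":[0.002,-0.003,0],"dr":[0.004,0.005,-0.1]},{"grip":1,"xyz":[0.002,-0.003,0.02],"dr":[0.004,0.005,-0.141]},{"grip":1,"xyz":[0.002,-0.003,0.045],"dr":[0.004,0.005,-0.141]},{"grip":1,"xyz":[0.002,-0.003,0.06],"dr":[0.004,0.005,-0.141]},{"grip":1,"xyz":[0.002,-0.003,0.067],"dr":[0.004,0.005,-0.141]},{"grip":1,"xyz":[0.002,-0.003,0.067],"dr":[0.004,0.005,-0.141]},{"grip":1,"xyz":[0.002,-0.003,0.067],"dr":[0.004,0.005,-0.141]},{"grip":1,"xyz":[0.002,-0.003,0.067],"dr":[0.004,0.005,-0.141]}]'
python3 - <<'E'
from h import *
im,K,R,t=cam('wrist'); save(im,'w3.png',1.4)
im,K,R,t=cam('scene'); save(im[150:340,200:440],'s3.png',3.3)
E
python3 go.py .5885 .1195 .132 -.159
```

```text
time: 4.95
eef_pos: [0.5916, 0.1177, 0.1651]
tcp_rot: [0.997, -0.083, 0.004, -0.001]
contact_force: [0.4, 0.1, -1.8]
opening: 0.321
t 5.05 pos [0.5921 0.1177 0.1661] yaw -0.1652 F [ 0.01 -0.59 -3.11] op 0.319
xyz [-0.0041 -0.0011  0.0341] dr [-0.0021 -0.0094 -0.0062]
```

View pics/w3.png

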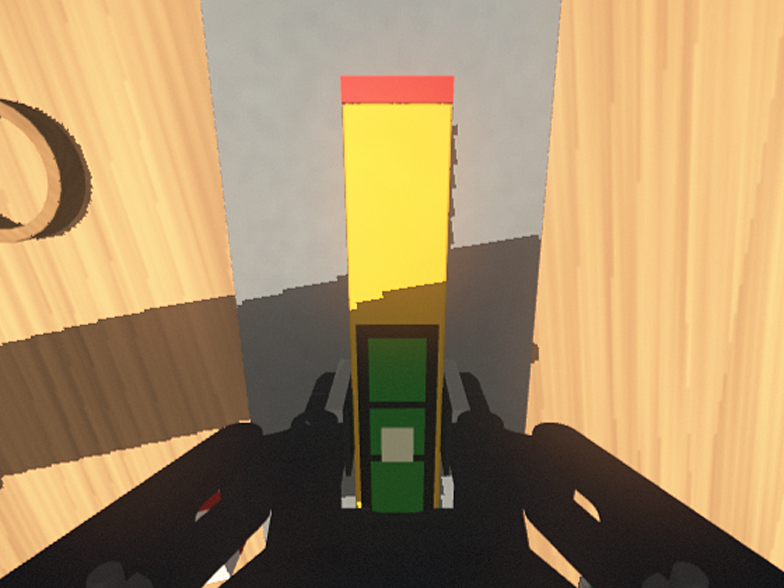

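View pics/s3.png

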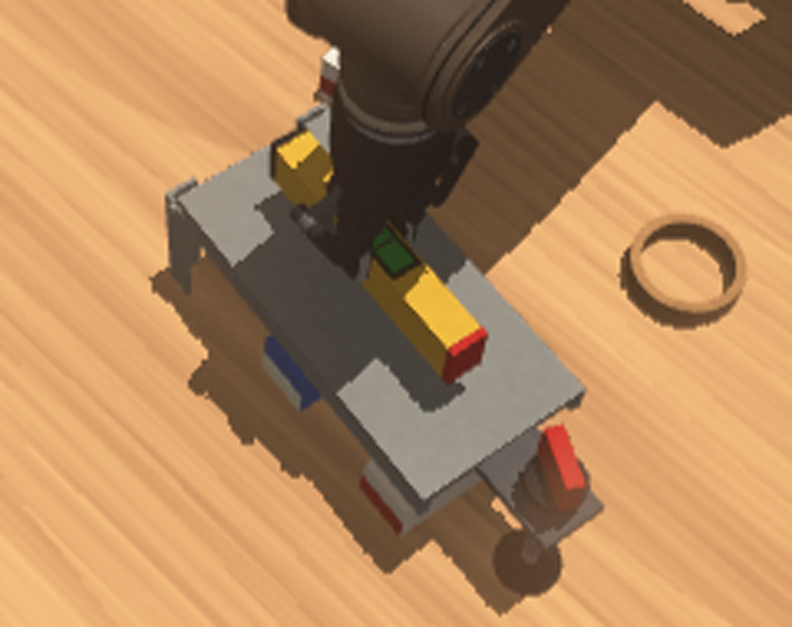

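The level sits over the board with parallel edges, about 4 mm too far to the right of the board's centre (board centre column about 383, level about 397). I correct that and lower.

```bash
python3 -m jog '[{"grip":1,"xyz":[-0.004,-0.001,0.005],"dr":[-0.002,-0.009,-0.006]},{"grip":1,"xyz":[-0.004,-0.001,0.012],"dr":[-0.002,-0.009,-0.006]},{"grip":1,"xyz":[-0.004,-0.001,0.018],"dr":[-0.002,-0.009,-0.006]},{"grip":1,"xyz":[-0.004,-0.001,0.024],"dr":[-0.002,-0.009,-0.006]},{"grip":1,"xyz":[-0.004,-0.001,0.028],"dr":[-0.002,-0.009,-0.006]},{"grip":1,"xyz":[-0.004,-0.001,0.031],"dr":[-0.002,-0.009,-0.006]},{"grip":1,"xyz":[-0.004,-0.001,0.031],"dr":[-0.002,-0.009,-0.006]},{"grip":1,"xyz":[-0.004,-0.001,0.031],"dr":[-0.002,-0.009,-0.006]},{"grip":1,"xyz":[-0.004,-0.001,0.031],"dr":[-0.002,-0.009,-0.006]}]' ; python3 go.py .5885 .1195 .132 -.159
```

```text
time: 5.8
eef_pos: [0.5879, 0.1195, 0.1337]
tcp_rot: [0.997, -0.079, -0.001, 0.0]
contact_force: [0.6, 0.5, -3.7]
opening: 0.321
t 5.8 pos [0.5879 0.1195 0.1337] yaw -0.159 F [ 0.58  0.5  -3.67] op 0.321
xyz [ 0.0006 -0.0001  0.0017] dr [0.0002 0.0016 0.    ]
```

```bash
python3 -m jog '[{"grip":1,"xyz":[0,0,0.001],"dr":[0,0,0]},{"grip":1,"xyz":[0,0,0.002],"dr":[0,0,0]},{"grip":1,"xyz":[0,0,0.002],"dr":[0,0,0]},{"grip":1,"xyz":[0,0,0.002],"dr":[0,0,0]}]' ; python3 -m jog '[{"grip":1,"xyz":[0,0,0.001],"dr":[0,0,0]},{"grip":1,"xyz":[0,0,0.0015],"dr":[0,0,0]},{"grip":1,"xyz":[0,0,0.0015],"dr":[0,0,0]}]'
```

```text
time: 6.13
eef_pos: [0.588, 0.1196, 0.1324]
tcp_rot: [0.997, -0.079, -0.0, 0.0]
contact_force: [-1.4, 1.1, 1.0]
opening: 0.317
time: 6.38
eef_pos: [0.5881, 0.1197, 0.132]
tcp_rot: [0.997, -0.079, -0.001, 0.0]
contact_force: [-3.1, 1.3, 5.3]
opening: 0.323
```

Contact (5 N up). Release and lift straight up.

```bash
python3 -m jog '[{"grip":0.4,"xyz":[0,0,0],"dr":[0,0,0]},{"grip":0,"xyz":[0,0,0],"dr":[0,0,0]},{"grip":0,"xyz":[0,0,0],"dr":[0,0,0]},{"grip":0,"xyz":[0,0,0],"dr":[0,0,0]},{"grip":0,"xyz":[0,0,0],"dr":[0,0,0]},{"grip":0,"xyz":[0,0,-0.015],"dr":[0,0,0]},{"grip":0,"xyz":[0,0,-0.04],"dr":[0,0,0]},{"grip":0,"xyz":[0,0,-0.07],"dr":[0,0,0]},{"grip":0,"xyz":[0,0,-0.10],"dr":[0,0,0]},{"grip":0,"xyz":[0,0,-0.11],"dr":[0,0,0]},{"grip":0,"xyz":[0,0,-0.11],"dr":[0,0,0]}]'
python3 - <<'E'
from h import *
im,K,R,t=cam('wrist'); save(im,'w4.png',1.4)
im,K,R,t=cam('scene'); save(im[150:340,200:440],'s4.png',3.3)
E
python3 go.py .5885 .1195 .132 -.159
```

```text
time: 7.3
eef_pos: [0.5898, 0.1195, 0.2442]
tcp_rot: [0.997, -0.079, 0.003, -0.0]
contact_force: [-0.3, 0.1, 0.3]
opening: 0.995
t 7.4 pos [0.5874 0.1194 0.239 ] yaw -0.1591 F [ 0.11  0.09 -0.48] op 1.0
xyz [ 0.0014 -0.0003  0.107 ] dr [ 0.0006  0.0032 -0.0001]
```

View pics/w4.png

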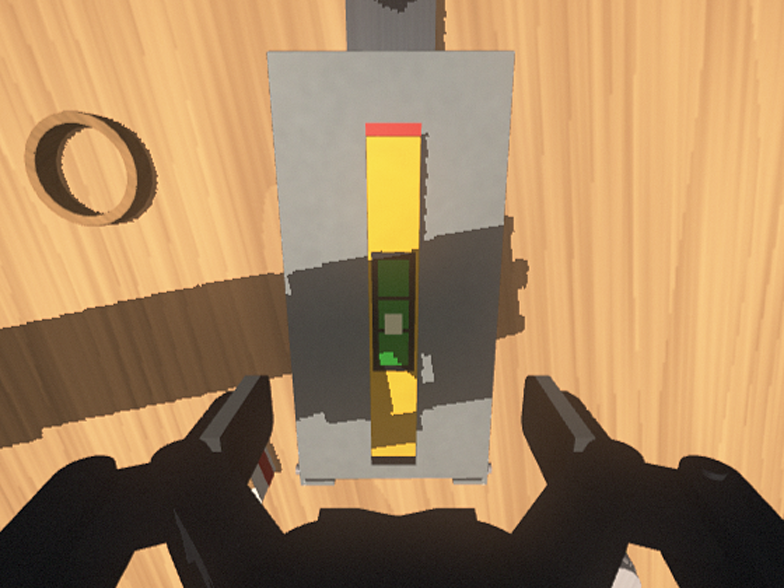

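View pics/s4.png

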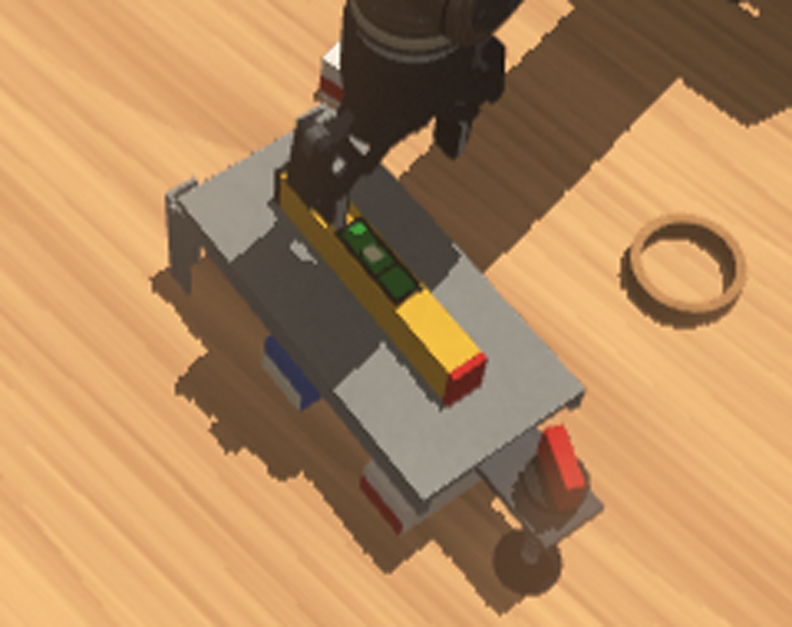

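The level lies upright on the board (red cap 366–421 at row 124, black cap 372–415 at row 464; board corners 267,52 / 514,52 / 490,478 / 300,478). Next I check the centring and measure the bubble.

```bash
cat > bub.py <<'E'
from h import *
import sys
def bubble(im,K,R,t,z=.162,name=None):
    """vial frame + bubble on plane z; returns offset along toward shelf +y (world dir u)"""
    pass
E
python3 - <<'E'
from h import *
im,K,R,t=cam('wrist')
f=lambda u,v,z:onz(K,R,t,(u/1.4,v/1.4),z)
B=[f(267,52,.1155),f(514,52,.1155),f(490,478,.12),f(300,478,.12)]
for b in B: print('board',b.round(4))
m=np.mean(B,axis=0); u=(B[0]+B[1]-B[2]-B[3])/2; u=u[:2];print('len',np.linalg.norm(u)); yawb=np.arctan2(u[1],u[0]);u/=np.linalg.norm(u)
A=f(393.5,124,.157);Z=f(393.5,464,.159);d=(A-Z)[:2];c=(A+Z)[:2]/2
print('mid',m.round(4),'yaw',yawb,'level',c.round(4),np.linalg.norm(d),np.arctan2(d[1],d[0]))
e=c-m[:2];n=np.array([-u[1],u[0]]);print('off along/across',e@u,e@n)
W=[f(393.5,253,.16),f(393.5,370,.16)];b=f(393.5,324,.16)
print('window len',np.linalg.norm(W[0]-W[1]),'bubble off',(b-(W[0]+W[1])/2)[:2]@u)
E
```

```text
board [0.5388 0.265  0.1155]
board [0.6728 0.2432 0.1155]
board [ 0.6321 -0.0311  0.12  ]
board [ 0.495  -0.0091  0.12  ]
len 0.2774289425772577
mid [0.5847 0.117  0.1178] yaw 1.4179093902040596 level [0.5855 0.118 ] 0.19419186896033003 1.4079656549470703
off along/across 0.0010852738766644492 -0.0007307002526833504
window len 0.06727054183380327 bubble off -0.005812259143933863
```

Centring is good: within about 1 mm, yaw within 0.01 rad. The bubble is about 6 mm towards the hinge. On to the knob.

```bash
python3 -m jog '[{"grip":0,"xyz":[0,-0.03,0],"dr":[0,0,0]},{"grip":0,"xyz":[0,-0.06,0],"dr":[0,0,0]},{"grip":0,"xyz":[0,-0.09,0],"dr":[0,0,0]},{"grip":0,"xyz":[0,-0.12,0],"dr":[0,0,0]},{"grip":0,"xyz":[0,-0.14,0],"dr":[0,0,0]},{"grip":0,"xyz":[0,-0.15,0],"dr":[0,0,0]},{"grip":0,"xyz":[0,-0.15,0],"dr":[0,0,0]},{"grip":0,"xyz":[0,-0.15,0],"dr":[0,0,0]}]'
python3 - <<'E'
from h import *
im,K,R,t=cam('wrist'); save(im,'w5.png',1.4)
hsv=cv2.cvtColor(im,cv2.COLOR_RGB2HSV).astype(int); h,s,v=hsv[...,0],hsv[...,1],hsv[...,2]
m=(((h<6)|(h>172))&(s>150)&(v>60)).astype(np.uint8)
k,l,st,c=cv2.connectedComponentsWithStats(m)
for i in range(1,k):
    if st[i][4]>60:
        r=cv2.minAreaRect(np.argwhere(l==i)[:,::-1].astype(np.float32)); b=cv2.boxPoints(r)
        P=np.array([onz(K,R,t,p,.174)[:2] for p in b]); print(st[i],(b*1.4).round(0).tolist(),P.round(4).tolist(),P.mean(0))
        e=[P[1]-P[0],P[2]-P[1]];e=max(e,key=np.linalg.norm);print(np.linalg.norm(e),np.arctan2(e[1],e[0]))
E
python3 go.py .616 .302 .24 -.159
```

```text
time: 8.12
eef_pos: [0.6109, 0.2671, 0.2379]
tcp_rot: [0.997, -0.079, -0.003, 0.001]
contact_force: [-0.1, -0.2, 0.3]
opening: 1.0
[ 264  149   40   64 1300] [[366.0, 287.0], [399.0, 206.0], [427.0, 217.0], [394.0, 299.0]] [[0.5985, 0.2874], [0.6212, 0.3241], [0.6334, 0.3168], [0.6113, 0.2793]] [0.6161103  0.30189884]
0.04313930136217143 1.019173323933272
[269 262  34  27 827] [[377.0, 367.0], [423.0, 367.0], [423.0, 403.0], [377.0, 403.0]] [[0.5964, 0.2436], [0.6205, 0.2398], [0.6174, 0.2182], [0.5926, 0.2222]] [0.60672513 0.23093209]
0.024397526925791738 -0.15788437588537768
t 8.1667 pos [0.6111 0.2666 0.2385] yaw -0.1593 F [ 0.86 -0.26  0.01] op 0.997
xyz [-0.0008 -0.0358 -0.0015] dr [ 0.002   0.0042 -0.0003]
```

View pics/w5.png

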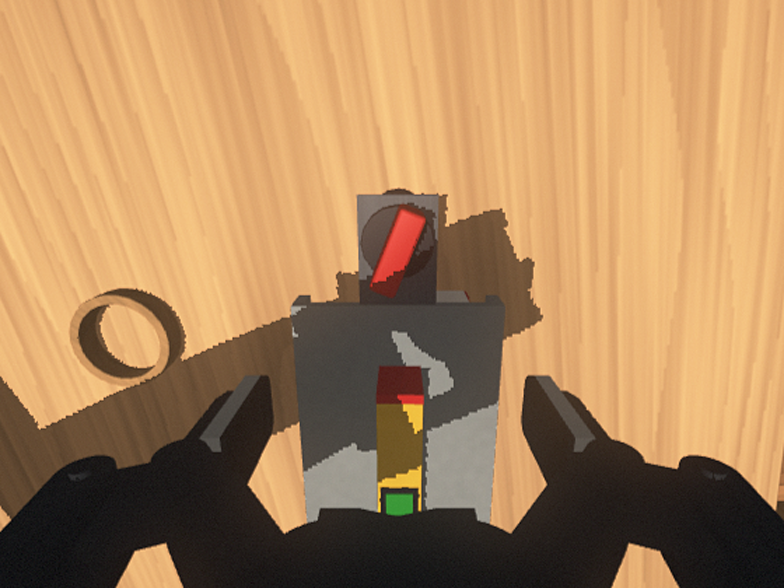

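The knob bar centre is at (0.616,0.302), agreeing with the given 187 mm. Its length measures 43 mm and its yaw 1.02 rad. I approach with tool x at -0.55.

```bash
python3 -m jog '[{"grip":0,"xyz":[-0.001,-0.012,0],"dr":[0.002,0.004,0.1]},{"grip":0,"xyz":[-0.001,-0.024,0],"dr":[0.002,0.004,0.2]},{"grip":0,"xyz":[-0.001,-0.036,0],"dr":[0.002,0.004,0.3]},{"grip":0,"xyz":[-0.001,-0.036,0],"dr":[0.002,0.004,0.393]},{"grip":0,"xyz":[-0.001,-0.036,0.01],"dr":[0.002,0.004,0.393]},{"grip":0,"xyz":[-0.001,-0.036,0.03],"dr":[0.002,0.004,0.393]},{"grip":0,"xyz":[-0.001,-0.036,0.04],"dr":[0.002,0.004,0.393]},{"grip":0,"xyz":[-0.001,-0.036,0.04],"dr":[0.002,0.004,0.393]},{"grip":0,"xyz":[-0.001,-0.036,0.04],"dr":[0.002,0.004,0.393]}]'
python3 - <<'E'
from h import *
im,K,R,t=cam('wrist'); save(im,'w6.png',1.4)
E
python3 go.py .616 .302 .147 -.552
```

```text
time: 8.92
eef_pos: [0.6156, 0.3021, 0.1983]
tcp_rot: [0.962, -0.273, -0.0, 0.0]
contact_force: [-0.0, -0.6, 0.0]
opening: 1.005
t 8.9667 pos [0.6163 0.3026 0.1998] yaw -0.5521 F [-0.58  0.39  0.17] op 1.0
xyz [-0.      0.0007  0.0528] dr [-0.0011 -0.0014 -0.0001]
```

View pics/w6.png

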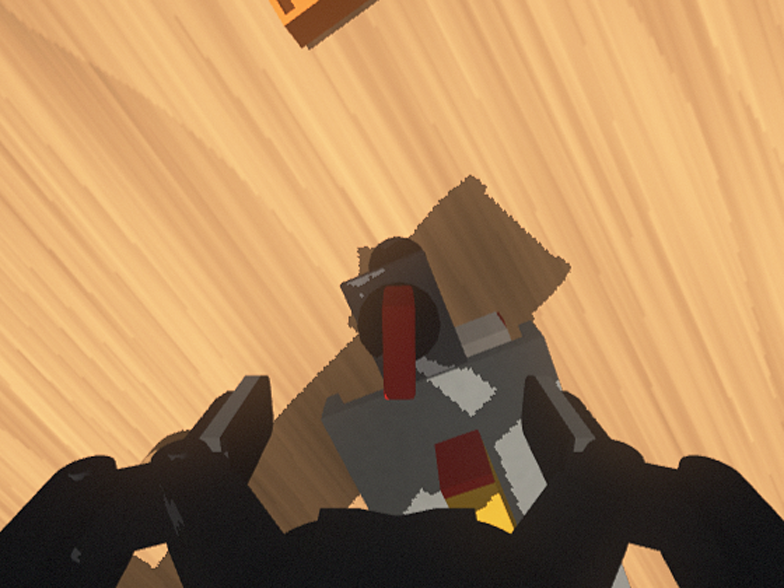

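The bar is aligned with the jaws, upright at column 398 midway between the fingertips (270 and 523). I descend and grip.

```bash
python3 -m jog '[{"grip":0,"xyz":[0,0.0005,0.02],"dr":[0,0,0]},{"grip":0,"xyz":[0,0.0005,0.04],"dr":[0,0,0]},{"grip":0.3,"xyz":[0,0.0005,0.053],"dr":[0,0,0]},{"grip":0.6,"xyz":[0,0.0005,0.053],"dr":[0,0,0]},{"grip":1,"xyz":[0,0.0005,0.053],"dr":[0,0,0]},{"grip":1,"xyz":[0,0.0005,0.053],"dr":[0,0,0]},{"grip":1,"xyz":[0,0.0005,0.053],"dr":[0,0,0]},{"grip":1,"xyz":[0,0.0005,0.053],"dr":[0,0,0]},{"grip":1,"xyz":[0,0.0005,0.053],"dr":[0,0,0]},{"grip":1,"xyz":[0,0.0005,0.053],"dr":[0,0,0]}]' 50;python3 go.py .616 .302 .147 -.552
```

```text
time: 9.8
eef_pos: [0.6171, 0.3031, 0.149]
tcp_rot: [0.962, -0.272, 0.002, -0.001]
contact_force: [0.4, -0.3, 3.9]
opening: 0.152
t 9.8 pos [0.6171 0.3031 0.149 ] yaw -0.552 F [ 0.37 -0.3   3.95] op 0.152
xyz [-0.0004  0.0016  0.002 ] dr [-0.004  -0.0038  0.    ]
```

```bash
python3 -m jog '[{"grip":1,"xyz":[0,0,0],"dr":[0,0,0.1]},{"grip":1,"xyz":[0,0,0],"dr":[0,0,0.21]},{"grip":1,"xyz":[0,0,0],"dr":[0,0,0.32]},{"grip":1,"xyz":[0,0,0],"dr":[0,0,0.43]},{"grip":1,"xyz":[0,0,0],"dr":[0,0,0.54]},{"grip":1,"xyz":[0,0,0],"dr":[0,0,0.65]},{"grip":1,"xyz":[0,0,0],"dr":[0,0,0.76]},{"grip":1,"xyz":[0,0,0],"dr":[0,0,0.87]},{"grip":1,"xyz":[0,0,0],"dr":[0,0,0.98]},{"grip":1,"xyz":[0,0,0],"dr":[0,0,1.09]},{"grip":1,"xyz":[0,0,0],"dr":[0,0,1.2]},{"grip":1,"xyz":[0,0,0],"dr":[0,0,1.25]}]';python3 -m jog '[{"grip":1,"xyz":[0,0,0],"dr":[0,0,0]},{"grip":1,"xyz":[0,0,0],"dr":[0,0,0]},{"grip":1,"xyz":[0,0,0],"dr":[0,0,0]},{"grip":1,"xyz":[0,0,0],"dr":[0,0,0]},{"grip":1,"xyz":[0,0,0],"dr":[0,0,0]},{"grip":1,"xyz":[0,0,0],"dr":[0,0,0]},{"grip":1,"xyz":[0,0,0],"dr":[0,0,0]},{"grip":1,"xyz":[0,0,0],"dr":[0,0,0]},{"grip":1,"xyz":[0,0,0],"dr":[0,0,0]},{"grip":1,"xyz":[0,0,0],"dr":[0,0,0]},{"grip":1,"xyz":[0,0,0],"dr":[0,0,0]},{"grip":1,"xyz":[0,0,0],"dr":[0,0,0]}]'
python3 - <<'E'
from h import *
im,K,R,t=cam('scene'); save(im[150:340,200:440],'s7.png',3.3)
im,K,R,t=cam('side'); save(im[170:340,190:400],'d7.png',3.5)
im,K,R,t=cam('wrist'); save(im,'w7.png',1.4)
E
python3 go.py .616 .302 .147 -.552
```

```text
time: 10.8
eef_pos: [0.6181, 0.3007, 0.149]
tcp_rot: [-0.619, 0.785, -0.004, 0.002]
contact_force: [2.4, -5.3, 4.2]
opening: 0.155
time: 11.8
eef_pos: [0.6181, 0.3007, 0.1489]
tcp_rot: [-0.621, 0.784, -0.003, 0.002]
contact_force: [3.0, -5.5, 5.1]
opening: 0.155
t 11.95 pos [0.6181 0.3007 0.1489] yaw -1.8026 F [ 2.62 -5.52  5.11] op 0.153
xyz [-0.0008  0.0024  0.0019] dr [-0.0052 -0.0057 -1.2506]
```

View pics/s7.png

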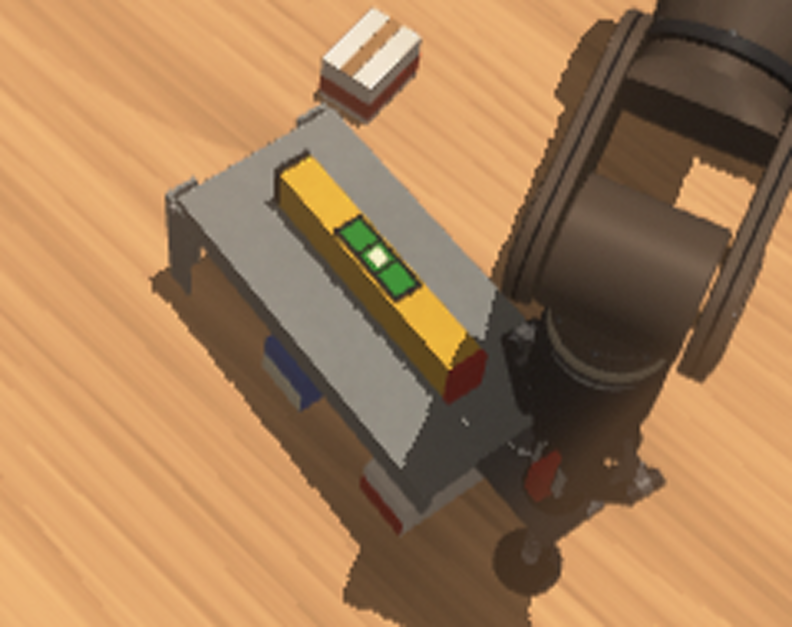

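View pics/d7.png

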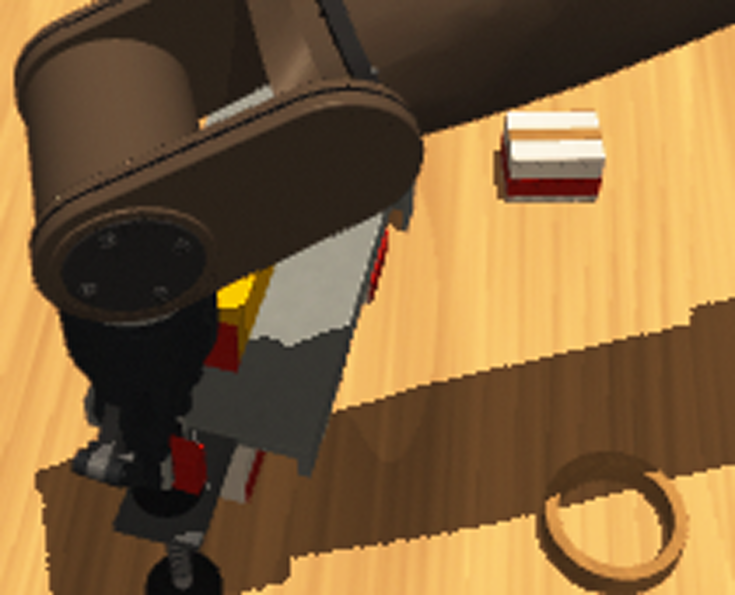

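View pics/w7.png

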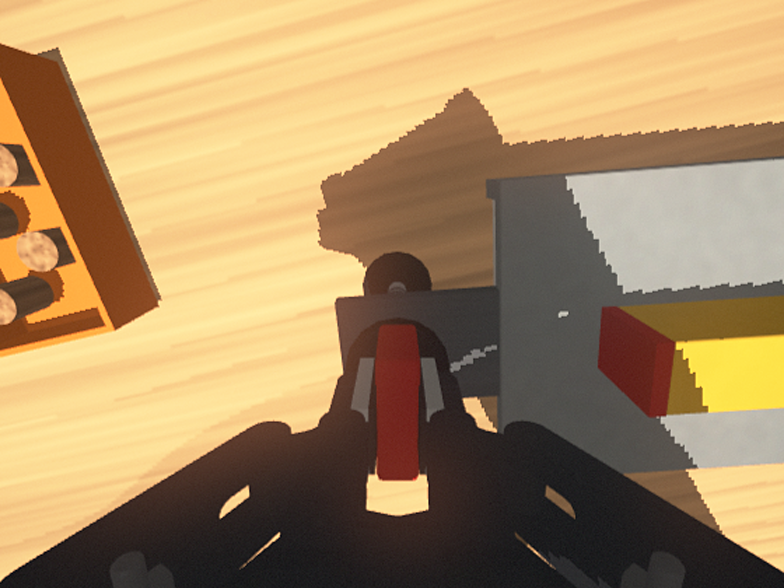

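The bubble now sits between the lines: scene (378,257), window centre about the same. Next: release the knob, lift, and move above the hinge-side half of the level, closing the fingers, for a close look from the wrist camera.

```bash
python3 -m jog '[{"grip":0.4,"xyz":[0,0,0],"dr":[0,0,0]},{"grip":0.4,"xyz":[0,0,0],"dr":[0,0,0]},{"grip":0.4,"xyz":[0,0,0],"dr":[0,0,0]},{"grip":0.4,"xyz":[0,0,-0.02],"dr":[0,0,0]},{"grip":0.4,"xyz":[0,0,-0.05],"dr":[0,0,0]},{"grip":0.4,"xyz":[0,0,-0.075],"dr":[0,0,-0.08]},{"grip":0.4,"xyz":[0,0,-0.075],"dr":[0,0,-0.2]},{"grip":0.4,"xyz":[0,0,-0.075],"dr":[0,0,-0.32]},{"grip":0.4,"xyz":[0,0,-0.075],"dr":[0,0,-0.44]},{"grip":0.4,"xyz":[0,0,-0.075],"dr":[0,0,-0.56]}]'; python3 go.py .5775 .058 .225 -.159
```

```text
time: 12.78
eef_pos: [0.6154, 0.3033, 0.2217]
tcp_rot: [0.815, -0.579, 0.0, -0.001]
contact_force: [0.6, -0.5, -1.2]
opening: 0.602
t 12.7833 pos [0.6154 0.3033 0.2217] yaw -1.2354 F [ 0.55 -0.54 -1.22] op 0.602
xyz [ 0.2192  0.1165 -0.0036] dr [-1.6000e-03 -8.0000e-04 -1.0764e+00]
```

```bash
python3 -m jog '[{"grip":1,"xyz":[0.024,0.013,0],"dr":[0,0,-0.12]},{"grip":1,"xyz":[0.049,0.026,0],"dr":[0,0,-0.24]},{"grip":1,"xyz":[0.073,0.039,0],"dr":[0,0,-0.36]},{"grip":1,"xyz":[0.098,0.052,0],"dr":[0,0,-0.48]},{"grip":1,"xyz":[0.122,0.065,0],"dr":[0,0,-0.6]},{"grip":1,"xyz":[0.146,0.078,0],"dr":[0,0,-0.72]},{"grip":1,"xyz":[0.17,0.091,0],"dr":[0,0,-0.84]},{"grip":1,"xyz":[0.195,0.104,0],"dr":[0,0,-0.96]},{"grip":1,"xyz":[0.219,0.1165,0],"dr":[-0.002,-0.001,-1.05]},{"grip":1,"xyz":[0.219,0.1165,0],"dr":[-0.002,-0.001,-1.076]},{"grip":1,"xyz":[0.219,0.1165,0],"dr":[-0.002,-0.001,-1.076]},{"grip":1,"xyz":[0.219,0.1165,0],"dr":[-0.002,-0.001,-1.076]}]'; python3 -m jog '[{"grip":1,"xyz":[0,0,0.02],"dr":[0,0,0]},{"grip":1,"xyz":[0,0,0.03],"dr":[0,0,0]},{"grip":1,"xyz":[0,0,0.03],"dr":[0,0,0]},{"grip":1,"xyz":[0,0,0.03],"dr":[0,0,0]},{"grip":1,"xyz":[0,0,0.03],"dr":[0,0,0]},{"grip":1,"xyz":[0,0,0.03],"dr":[0,0,0]}]'
python3 - <<'E'
from h import *
im,K,R,t=cam('wrist'); save(im,'w8.png',1.4)
E
python3 go.py .5775 .058 .165 -.159
```

```text
time: 13.78
eef_pos: [0.5762, 0.0582, 0.2216]
tcp_rot: [0.997, -0.083, -0.0, -0.0]
contact_force: [-0.7, 0.2, 0.0]
opening: -0.001
time: 14.28
eef_pos: [0.5769, 0.0583, 0.1927]
tcp_rot: [0.997, -0.083, 0.001, 0.0]
contact_force: [-0.0, 0.1, -0.3]
opening: 0.0
t 14.3333 pos [0.5769 0.0581 0.1928] yaw -0.1657 F [-0.39 -0.43 -1.02] op -0.0
xyz [0.0005 0.     0.0278] dr [ 0.0002 -0.002  -0.0067]
```

View pics/w8.png

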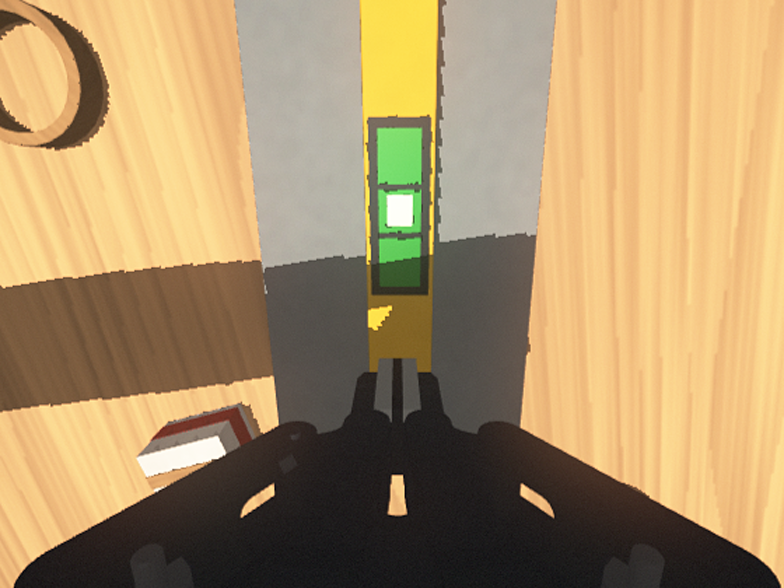

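The bubble spans rows 192–228 between line inner edges of about 189 and 233, so it is centred to about 0.3 mm. The closed fingertips stand over the plain yellow top (397,365), with the foot alone. Now I press gently.

```bash
python3 -m jog '[{"grip":1,"xyz":[0,0,0.01],"dr":[0,-0.002,-0.007]},{"grip":1,"xyz":[0,0,0.02],"dr":[0,-0.002,-0.007]},{"grip":1,"xyz":[0,0,0.025],"dr":[0,-0.002,-0.007]},{"grip":1,"xyz":[0,0,0.028],"dr":[0,-0.002,-0.007]},{"grip":1,"xyz":[0,0,0.03],"dr":[0,-0.002,-0.007]},{"grip":1,"xyz":[0,0,0.031],"dr":[0,-0.002,-0.007]},{"grip":1,"xyz":[0,0,0.031],"dr":[0,-0.002,-0.007]},{"grip":1,"xyz":[0,0,0.031],"dr":[0,-0.002,-0.007]}]';python3 -m jog '[{"grip":1,"xyz":[0,0,0.0005],"dr":[0,0,0]},{"grip":1,"xyz":[0,0,0.001],"dr":[0,0,0]},{"grip":1,"xyz":[0,0,0.001],"dr":[0,0,0]},{"grip":1,"xyz":[0,0,0.001],"dr":[0,0,0]}]'
```

```text
time: 15.0
eef_pos: [0.5766, 0.0579, 0.1611]
tcp_rot: [0.997, -0.079, -0.0, 0.0]
contact_force: [-0.2, 0.1, 0.2]
opening: 0.003
time: 15.33
eef_pos: [0.5767, 0.0579, 0.1602]
tcp_rot: [0.997, -0.079, -0.0, 0.0]
contact_force: [0.1, 0.0, 1.6]
opening: 0.0
```

```bash
python3 -m jog '[{"grip":1,"xyz":[0,0,0.0005],"dr":[0,0,0]},{"grip":1,"xyz":[0,0,0.001],"dr":[0,0,0]},{"grip":1,"xyz":[0,0,0.001],"dr":[0,0,0]},{"grip":1,"xyz":[0,0,0.001],"dr":[0,0,0]}]'
```

```text
time: 15.67
eef_pos: [0.5767, 0.0579, 0.1601]
tcp_rot: [0.997, -0.079, -0.0, 0.0]
contact_force: [-1.7, -0.5, 5.8]
opening: 0.005
```

```bash
python3 -m jog '[{"grip":1,"xyz":[0,0,0.0005],"dr":[0,0,0]},{"grip":1,"xyz":[0,0,0.0009],"dr":[0,0,0]},{"grip":1,"xyz":[0,0,0.0009],"dr":[0,0,0]},{"grip":1,"xyz":[0,0,0.0009],"dr":[0,0,0]}]'
python3 -m jog '[{"grip":1,"xyz":[0,0,0],"dr":[0,0,0]},{"grip":1,"xyz":[0,0,0],"dr":[0,0,0]},{"grip":1,"xyz":[0,0,0],"dr":[0,0,0]},{"grip":1,"xyz":[0,0,0],"dr":[0,0,0]},{"grip":1,"xyz":[0,0,0],"dr":[0,0,0]},{"grip":1,"xyz":[0,0,0],"dr":[0,0,0]},{"grip":1,"xyz":[0,0,0],"dr":[0,0,0]},{"grip":1,"xyz":[0,0,0],"dr":[0,0,0]},{"grip":1,"xyz":[0,0,0],"dr":[0,0,0]},{"grip":1,"xyz":[0,0,0],"dr":[0,0,0]},{"grip":1,"xyz":[0,0,0],"dr":[0,0,0]},{"grip":1,"xyz":[0,0,0],"dr":[0,0,0]}]'
python3 - <<'E'
from h import *
F=[]
im,K,R,t=cam('wrist'); save(im[:300],'w9.png',1.4)
for i in range(6):
    F.append(ctrl.get_state()['contact_force']); ctrl.read_camera('side')
im,K,R,t=cam('scene'); save(im[150:340,200:440],'s9.png',3.3)
print(np.round(F,1),np.mean(F,axis=0))
E
```

```text
time: 16.0
eef_pos: [0.5768, 0.0579, 0.1601]
tcp_rot: [0.997, -0.079, -0.0, 0.0]
contact_force: [-3.3, 0.6, 8.9]
opening: -0.001
time: 17.0
eef_pos: [0.5768, 0.0579, 0.1601]
tcp_rot: [0.997, -0.079, -0.0, 0.0]
contact_force: [-3.4, 0.2, 7.8]
opening: -0.001
[[-2.9 -0.1  8.5]
 [-3.4  0.5  7.6]
 [-3.3  0.1  8.4]
 [-3.9  0.9  9. ]
 [-4.1  0.9  8.5]
 [-3.4  0.7  7.7]] [-3.49324686  0.51703081  8.27100823]
```

View pics/w9.png

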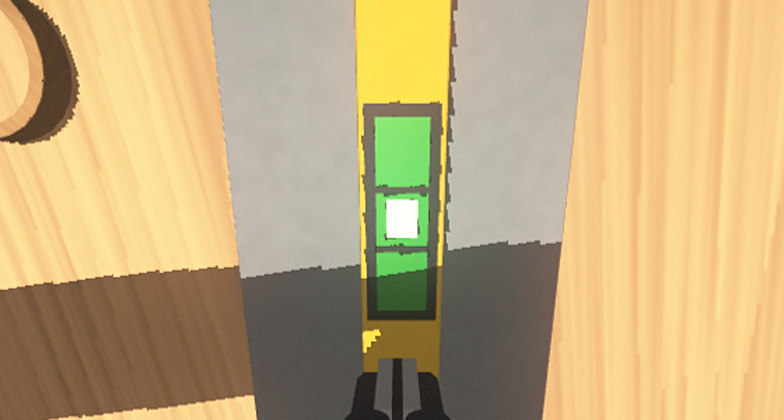

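View pics/s9.png

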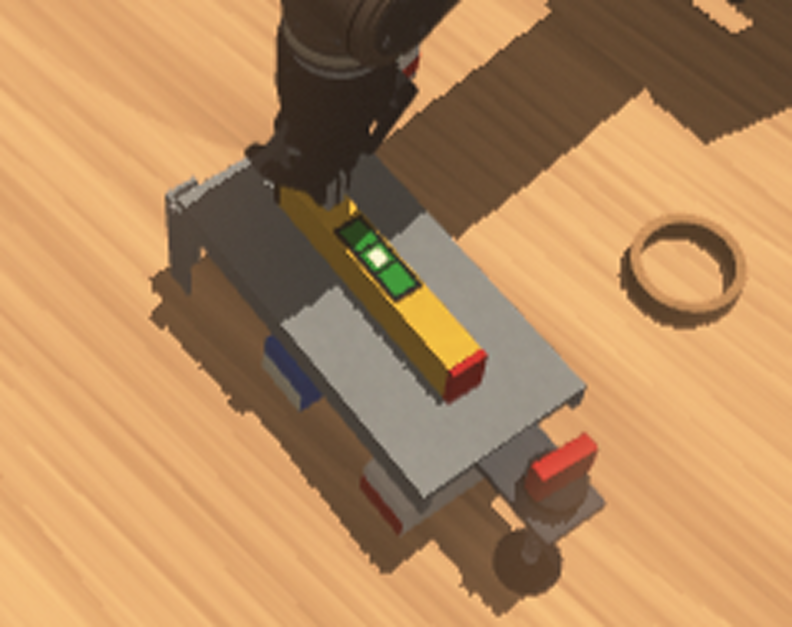

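Under load the bubble stays centred: rows 198–239 between line inner edges 192 and 245. The push is 8.3 N with a -3.5 N sideways part. I relieve the sideways part and bring the push to 10 N.

```bash
python3 -m jog '[{"grip":1,"xyz":[-0.0003,0,0.0002],"dr":[0,0,0]},{"grip":1,"xyz":[-0.0006,0,0.0004],"dr":[0,0,0]},{"grip":1,"xyz":[-0.0006,0,0.0004],"dr":[0,0,0]},{"grip":1,"xyz":[-0.0006,0,0.0004],"dr":[0,0,0]},{"grip":1,"xyz":[-0.0006,0,0.0004],"dr":[0,0,0]},{"grip":1,"xyz":[-0.0006,0,0.0004],"dr":[0,0,0]}]'
python3 - <<'E'
from h import *
F=[]
for i in range(8):
    F.append(ctrl.get_state()['contact_force']); ctrl.read_camera('side')
print(np.mean(F,axis=0))
E
```

```text
time: 17.9
eef_pos: [0.5767, 0.0579, 0.1601]
tcp_rot: [0.997, -0.079, 0.0, 0.0]
contact_force: [-2.5, -0.8, 9.3]
opening: 0.001
[-2.84551161 -0.32071125  8.95575993]
```

```bash
python3 -m jog '[{"grip":1,"xyz":[-0.0006,0,0.0002],"dr":[0,0,0]},{"grip":1,"xyz":[-0.001,0,0.0004],"dr":[0,0,0]},{"grip":1,"xyz":[-0.001,0,0.0004],"dr":[0,0,0]},{"grip":1,"xyz":[-0.001,0,0.0004],"dr":[0,0,0]},{"grip":1,"xyz":[-0.001,0,0.0004],"dr":[0,0,0]},{"grip":1,"xyz":[-0.001,0,0.0004],"dr":[0,0,0]},{"grip":1,"xyz":[-0.001,0,0.0004],"dr":[0,0,0]},{"grip":1,"xyz":[-0.001,0,0.0004],"dr":[0,0,0]},{"grip":1,"xyz":[-0.001,0,0.0004],"dr":[0,0,0]},{"grip":1,"xyz":[-0.001,0,0.0004],"dr":[0,0,0]}]'
python3 - <<'E'
from h import *
F=[]
for i in range(16):
    F.append(ctrl.get_state()['contact_force']); ctrl.read_camera('side')
print(np.mean(F,axis=0),np.array(F)[:,2].round(1))
im,K,R,t=cam('wrist'); save(im[:300],'w10.png',1.4)
E
```

```text
time: 19.13
eef_pos: [0.5767, 0.0579, 0.1601]
tcp_rot: [0.997, -0.079, 0.002, 0.0]
contact_force: [-0.5, -0.3, 9.1]
opening: -0.0
[-0.67710016 -0.44322732  8.50277611] [9.1 8.4 8.6 8.3 8.2 9.  7.9 8.4 8.  8.5 8.4 8.4 8.7 8.7 8.2 9.1]
```

View pics/w10.png

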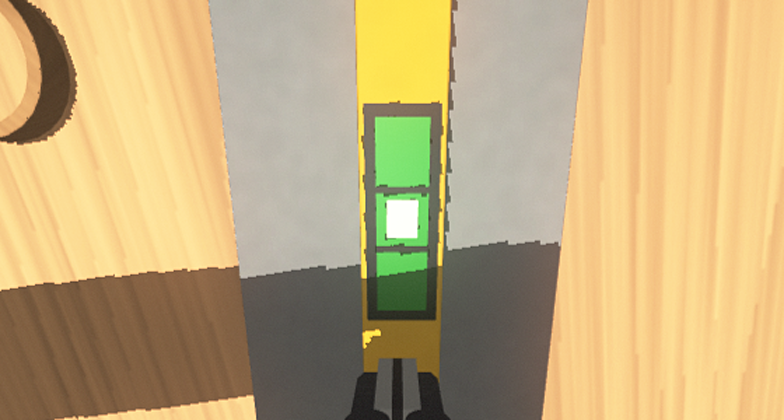

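The bubble is centred (rows 198–239, lines 192/245) and the sideways force is gone. One small addition to the push.

```bash
python3 -m jog '[{"grip":1,"xyz":[0,0,0.0002],"dr":[0,0,0]},{"grip":1,"xyz":[0,0,0.0004],"dr":[0,0,0]},{"grip":1,"xyz":[0,0,0.0004],"dr":[0,0,0]},{"grip":1,"xyz":[0,0,0.0004],"dr":[0,0,0]},{"grip":1,"xyz":[0,0,0.0004],"dr":[0,0,0]},{"grip":1,"xyz":[0,0,0.0004],"dr":[0,0,0]},{"grip":1,"xyz":[0,0,0.0004],"dr":[0,0,0]},{"grip":1,"xyz":[0,0,0.0004],"dr":[0,0,0]},{"grip":1,"xyz":[0,0,0.0004],"dr":[0,0,0]},{"grip":1,"xyz":[0,0,0.0004],"dr":[0,0,0]}]'
python3 - <<'E'
from h import *
F=[]
for i in range(20):
    F.append(ctrl.get_state()['contact_force']); ctrl.read_camera('side')
print(np.mean(F,axis=0),np.array(F)[:,2].round(1))
im,K,R,t=cam('wrist'); save(im[:300],'w11.png',1.4)
E
```

```text
time: 20.82
eef_pos: [0.5767, 0.0579, 0.1601]
tcp_rot: [0.997, -0.079, 0.002, 0.0]
contact_force: [-1.9, -0.6, 9.4]
opening: -0.004
[-1.51598122 -0.4752856   9.71233057] [ 9.4  9.7  9.7 10.8  9.4  9.7  9.   9.7  9.5  9.7  9.8  9.3  9.7  9.6
 10.4  9.9 10.4 10.1  9.   9.6]
```

View pics/w11.png

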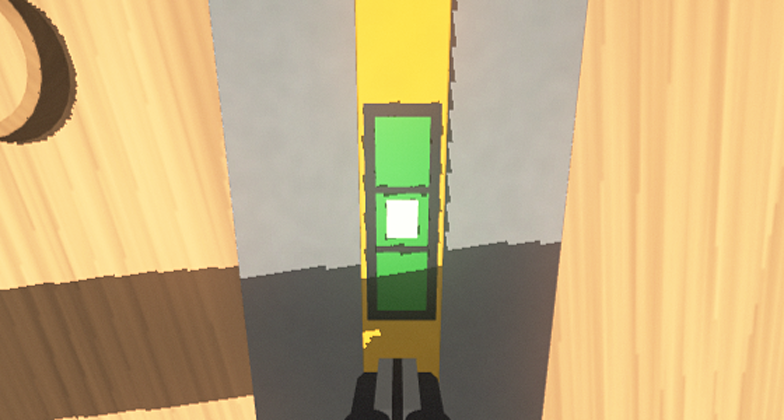

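The bubble is unchanged, centred between the lines (198–239 within 192–245), and the push is a steady 9.7 N. Handing in.

```bash
python3 -c "
from plant import ctrl
print(ctrl.sign_off())"
```

```text
the job is handed in; nothing more can be done
None
```

The job is handed in, at about 22 s on the robot's clock (limit 72 s). The level is on the shelf, the bubble is centred, and the arm is still pressing.

- **Placing:** I set the level upright and lengthwise on the shelf and let go. It measured about 1 mm from the middle and 0.01 rad from parallel to the long edges.
- **Levelling:** I turned the red knob 1.25 rad clockwise and released it. The bubble moved from about 6 mm towards the hinge to within about 0.3 mm of centre.
- **Pressing:** The closed fingertips push on the plain top, on the hinge side of the vial. The last readings averaged 9.7 N down (9.0–10.8 N), with about 1.5 N sideways. The bubble stayed centred between the two lines.
- **Bystanders:** I did not touch the carton, the can or the tape. The carton and tape look unmoved in later pictures, but I did not re-check the can.

My first mask for the vial window caught only part of it. I used the level's end caps and the vial frame instead, and these agreed with the fixed cameras to about 2 mm. No check failed at the end.

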